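# Tip out the spent filter cassette

## Robot

A 6-joint arm with a two-finger parallel gripper is mounted at the origin on the work surface. World frame = base frame: x ahead of the robot, y to its left, z up, the work surface at z = 0. Lengths are in m, angles in rad, forces in N, time in s.
With the tool pointing down it reaches from about 0.375 to 0.9 m from the base axis. Payload 3.1 kg.
Tool frame: the origin (TCP) lies at the very end of the fingers, on their centre line; the grasp point (between the pads) lies 19 mm behind it; z points along the fingers, y is the line along which they close (so a half turn about z gives the same grasp; the last joint's range is limited). The gripper opens to 85 mm and grips with 20 to 120 N. Pads are 22 mm wide; open, the fingers measure 114 mm over their backs; the gripper's body (76 mm by 85 mm) begins 54 mm behind the grasp point. The pads swing forward as they close: fully open they stand 13 mm farther back than shut.
Start: joints at [1.133, 0.527, 1.433, -0, 1.181, -0.178], TCP at [0.161, 0.604, 0.231] pointing down, gripper open.
Joint ranges: [-3.08, 3.08], [-0.75, 2.2], [0.22, 2.44], [-1.43, 4.57], [0, 2.65], [-2.85, 2.85]. Speed limits (rad/s): [2.79, 2.79, 3.14, 3.14, 3.14, 3.14].

## Interface

Orientations are given as a unit quaternion [x, y, z, w].
In Python, from station import sense, snapshot, camera_params, sign_off gives the robot as it stands.
- The arm moves only by the shell command python3 -m handwheel 'ROWS' [OPENING] [FORCE]. ROWS is JSON, a list that holds one entry, the list of rows, each a list of 4 numbers: the shift along the tool's x, y, z in units of 25 mm (1.0 is 25 mm), then the turn about the tool's z in units of 6 degrees (1.0 is 6 degrees). A call has 1 to 20 rows; each row shifts and turns the commanded pose from where the row before left it, along the tool's axes as they then stand; what a row does not reach is not made up. A row lasts 1/8 s, in which the tool goes at most 62.5 mm and 10.7 degrees, less where a joint would pass 70% of its speed; a pose out of reach is approached as far as the arm can. A call is refused whole if a number of a shift passes 1 or a number of a turn 1, either way. A call with a gripper value outside its range is refused whole. OPENING is the finger opening in mm, from 0 to 85.4, set as the call begins (- or left out, the last holds). The fingers move at their own pace and stop on an object; FORCE is the grip in N (left out, the last holds). Time passes only in rows, so rows that do not move let the fingers close. It gives the time, the measured TCP pose, the force, the opening and the grip force at its end, in the units of the state.
- sense(): the state, without advancing time (a new reading comes with each control period).
- snapshot(name): name is "scene" or "top" or "wrist"; returns (picture, depth): 400x640x3 uint8, red, green, blue; 400x640 float32, m along the optical axis (not along the pixel's ray), 0 where there is no reading.
- camera_params(name): a dict with "mtx" (3x3 intrinsics, pixels), "extrinsics" (4x4, takes a point from camera to world coordinates); the wrist camera has in their place "hand_eye" (4x4, takes a point from camera to tool coordinates, whose origin is the TCP and whose axes are the flange's). Camera axes: x right, y up, looking along -z (the intrinsics and any distortion apply to the point x, -y, -z); pixel columns grow to the right and rows downward; lengths in m; the calibration is good to about 2 mm. A picture is of the moment at which its call begins: read the wrist's pose just before it. camera_params takes no time and is no camera call.
- sign_off(): hands the job in; it is judged then, once.
The state is a dict: "t": time; "q": joint angles; "qd": joint speeds; "tau": joint torques, N m; "tcp_pos": TCP position; "tool_rot": TCP orientation; "force": force on the tool from outside, world axes, zero at the start; "ft_torque": the same for the moment, N m; "finger_gap": opening from 0.0 (shut) to 1.0 (fully open); "gripper_force": force on a finger pad.
Only numpy, scipy, OpenCV 4.12 (cv2) and the standard library are available. Lean on these libraries where they do the work, as an engineer would, in place of code of your own. Each camera call takes 0.05 s, during which the arm holds its last target. There are 200 camera calls.

## Task

Two round plastic filter bases stand on the counter, each with a flat filter cassette lying flush in it. Press down the teal-dotted end of the black (spent) cassette until it has tipped fully and its other end stands up, then take it by the raised end, lift it out and lay it in the white ceramic bowl. Leave the white cassette untouched in its base and the bowl standing where it is.

Things in the scene. Friction and masses are not known exactly. Their poses are not given: they have to be found in the camera images.
- spent_filter: Spent cassette: black slab 104 (x) x 46 (y) x 8 mm, grey ribs, 50 g, loose on a seat that rocks. Origin: centre of underside, z up. Teal dot (18 mm, press here) at x -42 mm; the +x end rises. Starts level, top flush with the top of its fixed round pale blue base, 160 mm across and 48 mm high, centred on it. Tipped, the sides of the +x end stand clear of the base, to grip across y from above.
- base_old_rocker (a joint): Seat under the black cassette: 0 level, 0.5 rad fully tipped (hard stop). Pivot along the cassette's y at its x -4 mm, 40 mm above the counter. Turns with about 2 N on the dot, no spring, stays as left. Fully tipped the dot is 19 mm down and the +x end's top edge 26 mm above the base. Its pocket is 50 mm wide, 38 mm deep and open past the dotted end, with room for fingertips.
- bowl: White glazed ceramic bowl, round, 180 mm across the rim, 60 mm high, inner floor 6 mm above the counter and about 80 mm across, walls 5 mm thick, rounded and flaring; 0.55 kg, standing loose. Origin: centre of its underside.
- white_filter: Fresh cassette: as the black one in shape, size and axes, but white with grey ribs and teal dot, flush in an identical rocking base of its own. To be left alone. Origin: centre of its underside.

How it is judged:
By the outcome, as a careful person would: the job done as asked, in the order asked, and still so for the second after the job is handed in, with the robot touching nothing.
It also fails if it takes over 48 s, if anything falls off the work surface, if the arm or the gripper's body presses on something with over 40 N, if the wrist force passes 120 N, or if a joint passes its speed limit or range.

## Working session

There is one attempt and no reset: what is moved stays moved. The work goes in short steps, Python scripts to look and compute and a shell command to move; the robot and the scene stay as the last step left them, time stands still between calls to the robot, and variables do not carry over. Pictures are saved under pics/ and viewed, at most 10 in all, crops included, and the job is handed in when it is done.

```bash
mkdir -p pics; ls
cat > h.py <<'E'
import numpy as np,cv2
from station import *
def world(name,d,px):
    P=camera_params(name);M=np.array(P['mtx']);E=np.array(P['extrinsics'])
    out=[]
    for u,v in px:
        z=d[int(v),int(u)];x=(u-M[0,2])/M[0,0]*z;y=(v-M[1,2])/M[1,1]*z
        out.append((E@[x,-y,-z,1])[:3])
    return np.array(out)
def cloud(name,d):
    P=camera_params(name);M=np.array(P['mtx']);E=np.array(P['extrinsics'])
    v,u=np.mgrid[:400,:640];x=(u-M[0,2])/M[0,0]*d;y=(v-M[1,2])/M[1,1]*d
    return np.stack([x,-y,-d,np.ones_like(d)],-1)@E.T[:,:3]
E
python3 - <<'E'
from h import *
s=sense();print(s)
p,d=snapshot('top');np.savez('top.npz',p=p,d=d)
cv2.imwrite('pics/top.png',p[:,:,::-1])
print(camera_params('top'))
E
```

```text
pics
{'t': 0.0, 'q': array([ 1.13249217e+00,  5.28459259e-01,  1.43392200e+00, -2.87492758e-05,
        1.18141607e+00, -1.78538632e-01]), 'qd': array([-3.87514077e-04,  5.94203617e-04, -2.18718924e-03, -5.90820331e-05,
        6.45657829e-04, -1.15813268e-04]), 'tau': array([ 7.06136434e-04, -4.42348552e+01, -1.78029513e+01, -1.44433234e-04,
        8.16642714e-03, -8.45689129e-06]), 'tcp_pos': array([0.16022036, 0.60335658, 0.23033162]), 'tool_rot': array([ 1.29512392e-01,  9.91577191e-01, -1.05435557e-03, -3.21953941e-04]), 'force': array([-0.4920765 , -0.03857655, -0.07773334]), 'ft_torque': array([ 0.00792714, -0.03227579,  0.09410038]), 'gripper_force': 0.0, 'finger_gap': 1.0052210506522148}
{'mtx': array([[464.44357022,   0.        , 318.80885026],
       [  0.        , 464.44357022, 204.95163171],
       [  0.        ,   0.        ,   1.        ]]), 'extrinsics': array([[ 0.00405775,  0.98935196, -0.14548619,  0.39236382],
       [-0.9999653 ,  0.00295593, -0.00778871,  0.00248024],
       [-0.00727573,  0.14551275,  0.98932962,  0.9351882 ],
       [ 0.        ,  0.        ,  0.        ,  1.        ]])}
```

View pics/top.png

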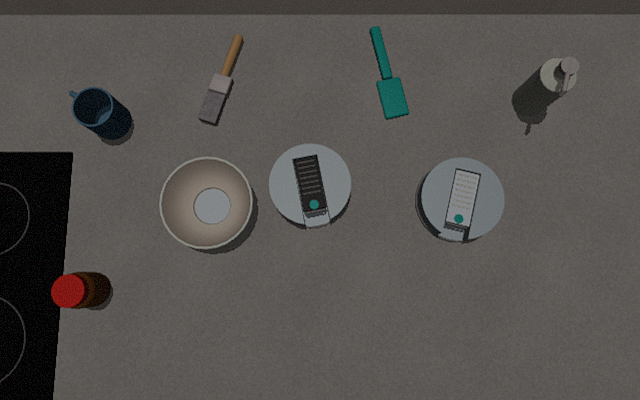

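Top view: the black cassette is centred near (310,184) with its dot at (314,204), toward the robot. The bowl is at (207,203) and the white cassette at (463,200).

Run:
```python
from h import *
f=np.load('top.npz');p=f['p'];d=f['d'];C=cloud('top',d)
hsv=cv2.cvtColor(p,cv2.COLOR_RGB2HSV)
v,u=np.mgrid[:400,:640]
def roi(a,b,c,e):return (u>a)&(u<b)&(v>c)&(v<e)
base=roi(262,358,138,232)&(C[...,2]>.04)&(C[...,2]<.056)
xy=C[base][:,:2].astype(np.float32);print('base',cv2.minEnclosingCircle(xy),np.median(C[base],0),base.sum())
dot=roi(300,330,190,218)&(hsv[...,1]>120)&(hsv[...,0]>75)&(hsv[...,0]<100)&(hsv[...,2]>60)
print('dot',dot.sum(),C[dot].mean(0), u[dot].mean(),v[dot].mean())
blk=roi(285,335,148,216)&(p.max(-1)<60)
ca=cv2.minAreaRect(C[blk|dot][:,:2].astype(np.float32));print('cas',ca,np.median(C[blk],0))
bw=roi(150,262,150,256)&(C[...,2]>.05)
print('bowl',cv2.minEnclosingCircle(C[bw][:,:2].astype(np.float32)),np.percentile(C[bw][:,2],[50,99]))
big=cv2.resize(p[130:260,150:370],None,fx=3.6,fy=3.6,interpolation=cv2.INTER_CUBIC)
cv2.imwrite('pics/crop.png',cv2.convertScaleAbs(big[:,:,::-1],alpha=1.6))
for n in ['scene','wrist']:
  pass
```

```text
base ((0.5671475529670715, 0.028531968593597412), 0.08069433271884918) [0.56952757 0.03059918 0.04801605] 4789
dot 75 [0.52456806 0.01960519 0.04828004] 313.56 204.02666666666667
cas ((0.5081198215484619, 0.014345511794090271), (0.23123347759246826, 0.049333471804857254), 12.342958450317383) [0.56538076 0.02740015 0.04782488]
bowl ((0.48651665449142456, 0.15059463679790497), 0.17560677230358124) [0.05834499 0.9351882 ]
```

View pics/crop.png

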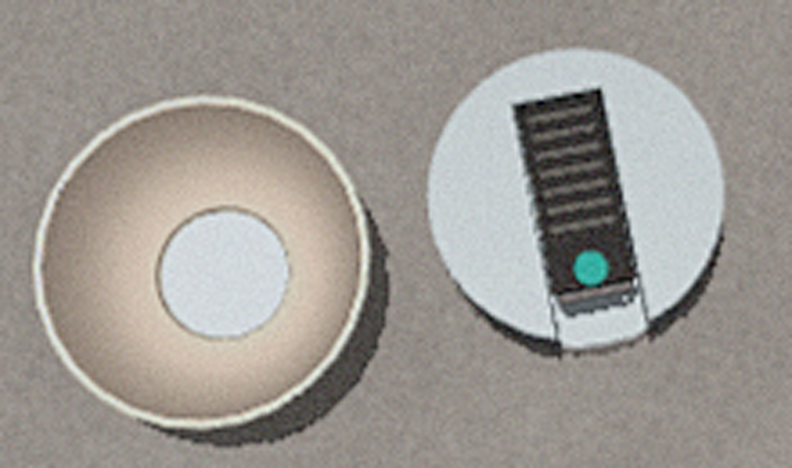

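```bash
cat >> h.py <<'E'
def togo(x,y,z,yaw=None):
    from scipy.spatial.transform import Rotation as R
    s=sense();r=R.from_quat(s['tool_rot']);m=r.as_matrix();cy=np.degrees(np.arctan2(m[1,0],m[0,0]))
    dl=np.array([x,y,z])-s['tcp_pos'];out=f"t {s['t']:.2f} tcp {s['tcp_pos'].round(4)} yaw {cy:.1f} F {s['force'].round(1)} gap {s['finger_gap']:.2f} gf {s['gripper_force']:.1f} "
    if yaw is not None:
        turn=-((yaw-cy+180)%360-180);out+=f"turn {turn/6:.2f} "
        r=R.from_euler('z',-turn,degrees=True)*r
    print(out,'units',(r.inv().apply(dl)/.025).round(2))
E
python3 - <<'E'
from h import *
from scipy.optimize import least_squares as L
f=np.load('top.npz');p=f['p'];d=f['d'];C=cloud('top',d)
v,u=np.mgrid[:400,:640]
def fit(m):
    X=C[m][:,:2];r=L(lambda q:np.hypot(*(X-q[:2]).T)-q[2],[*X.mean(0),.085],loss='soft_l1',f_scale=.002);return r.x.round(4),m.sum()
bw=(u>150)&(u<262)&(v>150)&(v<256)&(d>.3)
print('rim',fit(bw&(C[...,2]>.056)&(C[...,2]<.065)))
B=fit(bw&(C[...,2]>.056)&(C[...,2]<.065))[0]
rr=np.hypot(C[...,0]-B[0],C[...,1]-B[1])
for r in range(0,86,8):
    k=bw&(abs(rr-r/1000)<.003);print(r,np.median(C[k][:,2]).round(4))
blk=(u>285)&(u<335)&(v>148)&(v<208)&(p.max(-1)<75)&(d>.3)&(C[...,2]>.044)
n,l,st,ce=cv2.connectedComponentsWithStats(cv2.morphologyEx(blk.astype(np.uint8),cv2.MORPH_CLOSE,np.ones((5,5))));i=1+st[1:,4].argmax()
print(cv2.minAreaRect(C[(l==i)&(d>.3)][:,:2].astype(np.float32)))
c=np.array([.567,.0285]);a=np.radians(12);ux=np.array([np.cos(a),np.sin(a)])
q=c-.044*ux;print('press',q);togo(*q,.07,192)
E
```

```text
rim (array([0.5273, 0.2261, 0.0859]), np.int64(931))
0 0.0064
8 0.0062
16 0.0062
24 0.0063
32 0.0061
40 0.0112
48 0.0146
56 0.0185
64 0.0259
72 0.0334
80 0.0481
((0.5684131383895874, 0.027660436928272247), (0.10730698704719543, 0.04797908663749695), 11.533042907714844)
press [0.52396151 0.01935189]
t 0.05 tcp [0.1602 0.6034 0.2304] yaw 165.1 F [-0.5  0.3 -0.1] gap 1.00 gf 0.0 turn -4.48  units [ -9.38 -25.86   6.47]
```

```bash
python3 -m handwheel '[[[0,0,0,-0.9],[0,0,0,-0.9],[0,0,0,-0.9],[0,0,0,-0.9],[0,0,0,-0.9],[-0.36,-1,0,0],[-0.36,-1,0,0],[-0.36,-1,0,0],[-0.36,-1,0,0],[-0.36,-1,0,0],[-0.36,-1,0,0],[-0.36,-1,0,0],[-0.36,-1,0,0],[-0.36,-1,0,0],[-0.36,-1,0,0],[-0.36,-1,0,0],[-0.36,-1,0,0],[-0.36,-1,0,0],[-0.36,-1,0,0],[-0.36,-1,0,0]]]' 0 40
python3 -m handwheel '[[[-0.36,-1,0.2,0],[-0.36,-1,0.2,0],[-0.36,-1,0.4,0],[-0.36,-1,0.4,0],[-0.36,-1,0.5,0],[-0.36,-1,0.5,0],[-0.36,-1,0.5,0],[-0.36,-1,0.5,0],[-0.36,-1,0.5,0],[-0.36,-0.9,0.5,0],[0,0,0,0]]]'
python3 -c "
from h import *
togo(.524,.0187,.07,192)"
```

```text
t: 2.55
tcp_pos: [0.3712, 0.2648, 0.2309]
tool_rot: [-0.106, 0.994, -0.0, -0.001]
force: [-0.1, 0.6, 0.2]
finger_gap: -0.001
gripper_force: 0.0
t: 3.92
tcp_pos: [0.5117, 0.0413, 0.1252]
tool_rot: [-0.104, 0.995, 0.0, -0.001]
force: [-0.7, -0.7, 0.2]
finger_gap: 0.002
gripper_force: 0.0
t 3.92 tcp [0.5117 0.0413 0.1252] yaw -168.0 F [-0.7 -0.7  0.2] gap 0.00 gf 0.0 turn -0.00  units [-0.29 -0.99  2.21]
```

```bash
python3 -m handwheel '[[[-0.3,-1,0.5,0],[0,0,0.8,0],[0,0,0.8,0],[0,0,0,0],[0,0,0,0]]]'
python3 - <<'E'
from h import *
togo(.524,.0187,.033,192)
p,d=snapshot('top');a=cv2.resize(p[120:250,250:380],None,fx=3,fy=3,interpolation=cv2.INTER_CUBIC)
w,_=snapshot('wrist');b=cv2.resize(w,(624,390))[:, 60:]
s=np.hstack([a,b])[:,:800]
cv2.imwrite('pics/p1.png',cv2.convertScaleAbs(s[:,:,::-1],alpha=1.5))
E
```

```text
t: 4.55
tcp_pos: [0.5238, 0.0202, 0.0744]
tool_rot: [-0.106, 0.994, -0.0, 0.0]
force: [-0.2, 0.2, 0.3]
finger_gap: 0.002
gripper_force: 0.0
t 4.55 tcp [0.5238 0.0202 0.0744] yaw -167.8 F [-0.2  0.2  0.3] gap 0.00 gf 0.0 turn 0.03  units [ 0.01 -0.06  1.66]
```

View pics/p1.png

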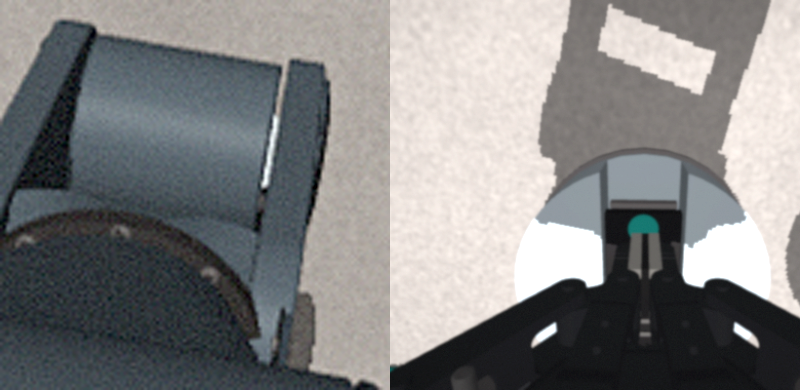

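The wrist view shows the shut fingers centred laterally over the dot, at about (643,225). Pressing now.

```bash
python3 -m handwheel '[[[0,-0.06,0.4,0],[0,0,0.4,0],[0,0,0.3,0],[0,0,0.15,0],[0,0,0.15,0],[0,0,0,0]]]'
python3 -m handwheel '[[[0,0,0.1,0],[0,0,0.1,0],[0,0,0,0]]]'
```

```text
t: 5.4
tcp_pos: [0.5241, 0.0184, 0.0385]
tool_rot: [-0.105, 0.994, 0.0, 0.0]
force: [-0.2, 0.3, -0.5]
finger_gap: -0.001
gripper_force: 0.1
t: 5.78
tcp_pos: [0.5247, 0.0183, 0.0338]
tool_rot: [-0.106, 0.994, -0.0, 0.001]
force: [0.7, 1.2, 0.2]
finger_gap: 0.002
gripper_force: 0.1
```

```bash
python3 -m handwheel '[[[0,0,0.1,0],[0,0,0,0]]]'
python3 -m handwheel '[[[0,0,0.1,0],[0,0,0,0]]]'
```

```text
t: 6.02
tcp_pos: [0.525, 0.0182, 0.0323]
tool_rot: [-0.106, 0.994, -0.0, 0.001]
force: [-1.0, 0.4, 9.3]
finger_gap: -0.001
gripper_force: 4.0
t: 6.28
tcp_pos: [0.5251, 0.0183, 0.0317]
tool_rot: [-0.106, 0.994, -0.0, 0.002]
force: [-3.1, 1.3, 23.2]
finger_gap: -0.003
gripper_force: 11.0
```

Hard stop reached at z≈32 mm, as computed (33 mm). Retract, open, and move over the raised end.

```bash
python3 -m handwheel '[[[0,0,-0.6,0],[0,0,-0.9,0],[0,0,-1,0],[0,0,-1,0],[0,0,-1,0],[0,0,0,0]]]' 
python3 -m handwheel '[[[-0.8,0,0,0],[-0.8,0,0,0],[-0.8,0,0,0],[-0.7,0,0,0],[0,0,0,0],[0,0,0,0]]]' 85
python3 - <<'E'
from h import *
from scipy.spatial.transform import Rotation as R
c=np.array([.568,.028]);a=np.radians(12);g=c+.034*np.array([np.cos(a),np.sin(a)])
print(g);togo(*g,.048,192)
s=sense();w,d=snapshot('wrist');P=camera_params('wrist');H=np.array(P['hand_eye']);M=np.array(P['mtx'])
T=np.eye(4);T[:3,:3]=R.from_quat(s['tool_rot']).as_matrix();T[:3,3]=s['tcp_pos']
v,u=np.mgrid[:400,:640];x=(u-M[0,2])/M[0,0]*d;y=(v-M[1,2])/M[1,1]*d
C=(np.stack([x,-y,-d,np.ones_like(d)],-1)@(T@H).T)[...,:3]
ux=np.array([np.cos(a),np.sin(a)]);lx=(C[...,:2]-c)@ux;ly=(C[...,:2]-c)@[-ux[1],ux[0]]
for q in range(-50,55,8):
    k=(abs(lx-q/1000)<.002)&(abs(ly)<.015)&(d>.05)&(C[...,2]<.085);print(q,k.sum(),np.median(C[k][:,2]).round(4) if k.any() else '')
k=(C[...,2]>.054)&(C[...,2]<.08)&(abs(ly)<.04)&(abs(lx)<.07)&(d>.05)
print('raised',k.sum(),np.percentile(lx[k],[1,99]),np.percentile(ly[k],[1,50,99]),C[k][:,2].max())
cv2.imwrite('pics/w2.png',cv2.convertScaleAbs(w[:,:,::-1],alpha=1.3))
E
```

```text
t: 7.02
tcp_pos: [0.5255, 0.018, 0.1429]
tool_rot: [-0.106, 0.994, -0.001, 0.002]
force: [1.7, -0.6, -0.7]
finger_gap: -0.002
gripper_force: 0.0
t: 7.78
tcp_pos: [0.5983, 0.0345, 0.1402]
tool_rot: [-0.106, 0.994, 0.0, -0.002]
force: [0.3, 0.4, -0.5]
finger_gap: 0.993
gripper_force: 0.0
[0.60125702 0.035069  ]
t 7.78 tcp [0.5983 0.0345 0.1402] yaw -167.9 F [ 0.3  0.4 -0.5] gap 0.99 gf 0.0 turn 0.02  units [-0.13 -0.01  3.69]
-50 189 0.0256
-42 198 0.0301
-34 199 0.0343
-26 221 0.0386
-18 238 0.0429
-10 220 0.0474
-2 227 0.0517
6 240 0.0562
14 253 0.0608
22 262 0.0653
30 277 0.0695
38 211 0.0731
46 0 
54 284 0.0476
raised 3656 [0.00211667 0.04003762] [-0.02354995 -0.00097883  0.02123609] 0.07493562159497752
```

View pics/w2.png

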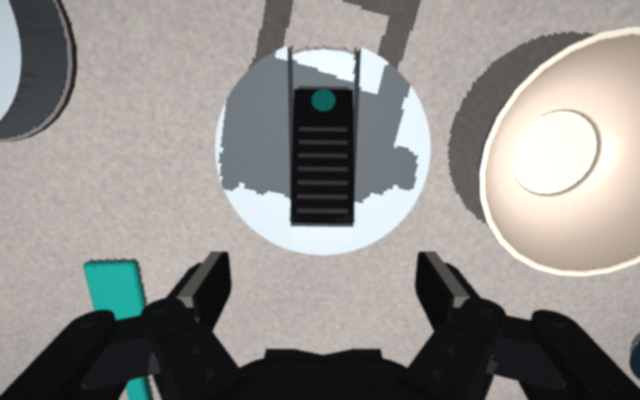

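Tip confirmed: the slope is 0.495 rad and the raised end's top is at 74 mm. It sits centred between the open fingers, its end at about (323,222). Descend and grip.

```bash
python3 -m handwheel '[[[-0.1,-0.05,0.8,0],[0,0,0.8,0],[0,0,0.8,0],[0,0,0.8,0],[0,0,0.4,0],[0,0,0,0],[0,0,0,0]]]' 85
python3 -m handwheel '[[[0,0,0,0],[0,0,0,0],[0,0,0,0],[0,0,0,0],[0,0,0,0],[0,0,0,0]]]' 30 40
```

```text
t: 8.7
tcp_pos: [0.6029, 0.0337, 0.052]
tool_rot: [-0.106, 0.994, -0.0, 0.001]
force: [0.6, -0.9, 0.5]
finger_gap: 0.991
gripper_force: 0.0
t: 9.45
tcp_pos: [0.6029, 0.0338, 0.0516]
tool_rot: [-0.106, 0.994, -0.0, 0.0]
force: [0.0, 0.5, 3.8]
finger_gap: 0.522
gripper_force: 41.5
```

```bash
python3 -m handwheel '[[[0,0,-0.2,0],[0,0,-0.3,0],[0,0,-0.4,0],[0,0,-0.5,0],[0,0,-0.6,0],[0,0,-0.8,0],[0,0,-0.8,0],[0,0,-0.8,0],[0,0,-0.8,0],[0,0,0,0]]]'
python3 - <<'E'
from h import *
togo(.527,.226,.17)
s,_=snapshot('scene');w,_=snapshot('wrist')
i=np.hstack([cv2.resize(s,(400,250)),cv2.resize(w,(400,250))])
cv2.imwrite('pics/l.png',cv2.convertScaleAbs(i[:,:,::-1],alpha=1.4))
E
```

```text
t: 10.7
tcp_pos: [0.6039, 0.0337, 0.1838]
tool_rot: [-0.106, 0.994, -0.001, 0.002]
force: [-0.3, -0.6, -1.2]
finger_gap: 0.529
gripper_force: 41.1
t 10.70 tcp [0.6039 0.0337 0.1838] yaw -167.9 F [-0.3 -0.6 -1.2] gap 0.53 gf 41.1  units [1.39 8.17 0.53]
```

View pics/l.png

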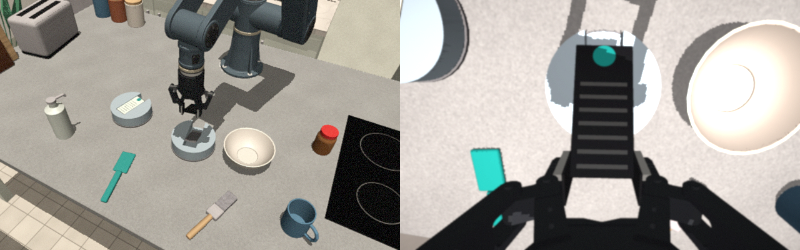

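Cassette held by the raised end. Carry it along tool y to the bowl.

```bash
python3 -m handwheel '[[[0,0.4,0,0],[0,0.8,0,0],[0,0.9,0,0],[0,0.9,0,0],[0,0.9,0,0],[0,0.9,0,0],[0,0.9,0,0],[0,0.9,0,0],[0,0.8,0,0],[0,0.5,0,0],[0,0.26,0,0],[0,0,0,0],[0,0,0.8,0],[0,0,0.8,0],[0,0,0.8,0],[0,0,0.8,0],[0,0,0.6,0],[0,0,0.4,0],[0,0,0,0]]]'
python3 - <<'E'
from h import *
togo(.5625,.2336,.055,192)
w,_=snapshot('wrist')
cv2.imwrite('pics/b.png',cv2.convertScaleAbs(w[:,:,::-1],alpha=1.3))
E
```

```text
t: 13.18
tcp_pos: [0.5594, 0.233, 0.0757]
tool_rot: [-0.105, 0.994, -0.0, -0.001]
force: [0.2, 0.0, -0.2]
finger_gap: 0.525
gripper_force: 41.1
t 13.18 tcp [0.5594 0.233  0.0757] yaw -167.9 F [ 0.2  0.  -0.2] gap 0.52 gf 41.1 turn 0.02  units [-0.13 -0.    0.83]
```

View pics/b.png

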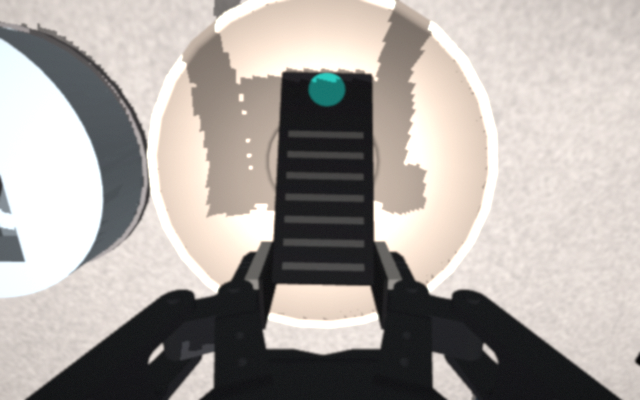

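The cassette is centred laterally over the bowl (dot at (327,88), floor circle around it). Lower to light contact.

```bash
python3 -m handwheel '[[[-0.1,0,0.25,0],[0,0,0.25,0],[0,0,0.2,0],[0,0,0.1,0],[0,0,0,0]]]' - 20
python3 -m handwheel '[[[0,0,0.1,0],[0,0,0.1,0],[0,0,0,0]]]'
```

```text
t: 13.85
tcp_pos: [0.562, 0.2338, 0.056]
tool_rot: [-0.106, 0.994, -0.0, -0.0]
force: [-0.8, -0.2, -0.5]
finger_gap: 0.526
gripper_force: 41.1
t: 14.22
tcp_pos: [0.5624, 0.2339, 0.0514]
tool_rot: [-0.105, 0.994, 0.0, 0.0]
force: [0.2, 1.2, -0.2]
finger_gap: 0.527
gripper_force: 41.2
```

```bash
python3 -m handwheel '[[[0,0,0.1,0],[0,0,0,0]]]' 30 20
python3 -m handwheel '[[[0,0,0.1,0],[0,0,0,0]]]'
```

```text
t: 14.48
tcp_pos: [0.5632, 0.234, 0.0494]
tool_rot: [-0.105, 0.994, 0.0, 0.001]
force: [1.9, 0.8, 4.6]
finger_gap: 0.525
gripper_force: 41.3
t: 14.72
tcp_pos: [0.5642, 0.2343, 0.0472]
tool_rot: [-0.105, 0.994, 0.0, 0.002]
force: [3.4, 1.1, 5.6]
finger_gap: 0.522
gripper_force: 41.5
```

Contact at about 5 N. Release slightly so it settles.

```bash
python3 -m handwheel '[[[0,0,-0.05,0],[0,0,0,0],[0,0,0,0],[0,0,0,0],[0,0,0,0]]]' 58
python3 - <<'E'
from h import *
togo(.5625,.2336,.055,192)
w,_=snapshot('wrist')
cv2.imwrite('pics/r.png',cv2.convertScaleAbs(w[:,:,::-1],alpha=1.3))
E
```

```text
t: 15.35
tcp_pos: [0.562, 0.2338, 0.0474]
tool_rot: [-0.106, 0.994, -0.0, -0.0]
force: [0.4, -0.1, -0.3]
finger_gap: 0.679
gripper_force: 0.0
t 15.35 tcp [0.562  0.2338 0.0474] yaw -167.9 F [ 0.4 -0.1 -0.3] gap 0.68 gf 0.0 turn 0.02  units [-0.02 -0.01 -0.3 ]
```

View pics/r.png

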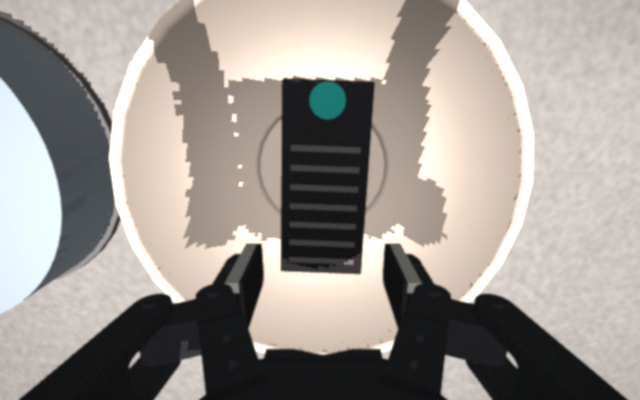

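The cassette has dropped into the bowl, free of the fingers (its ends at rows 80 and 270). Retract and check.

```bash
python3 -m handwheel '[[[0,0,-0.3,0],[0,0,-0.6,0],[0,0,-0.9,0],[0,0,-1,0],[0,0,-1,0],[0,0,-1,0],[0,0,-1,0],[0,0,-1,0],[0,0.8,0,0],[0,1,0,0],[0,1,0,0],[0,1,0,0],[0,1,0,0],[0,1,0,0],[0,1,0,0],[0,1,0,0],[0,0.5,0,0],[0,0,0,0],[0,0,0,0]]]'
python3 - <<'E'
from h import *
from scipy.optimize import least_squares as L
p,d=snapshot('top');C=cloud('top',d);v,u=np.mgrid[:400,:640]
m=(u>150)&(u<265)&(v>145)&(v<256)&(d>.3)&(C[...,2]>.056)&(C[...,2]<.065);X=C[m][:,:2]
print('rim',L(lambda q:np.hypot(*(X-q[:2]).T)-q[2],[*X.mean(0),.085],loss='soft_l1',f_scale=.002).x.round(4))
k=(u>170)&(u<245)&(v>160)&(v<245)&(p.max(-1)<70)&(d>.3);print('cassette',k.sum(),C[k].min(0),C[k].max(0))
f=np.load('top.npz')['p'].astype(int);print('white diff',abs(f[155:245,415:510]-p[155:245,415:510]).mean(), 'bg',abs(f[300:390,300:390]-p[300:390,300:390]).mean())
cv2.imwrite('pics/f.png',cv2.convertScaleAbs(p[:,:,::-1],alpha=1.5))
E
```

```text
t: 17.77
tcp_pos: [0.5188, 0.436, 0.2175]
tool_rot: [-0.105, 0.994, -0.0, -0.0]
force: [-0.4, -1.1, -0.5]
finger_gap: 0.68
gripper_force: 0.0
rim [0.5273 0.2261 0.086 ]
cassette 1274 [ 0.44969466  0.15981791 -0.00381028] [0.58352011 0.2581963  0.03396879]
white diff 3.924990253411306 bg 3.7954732510288065
```

View pics/f.png

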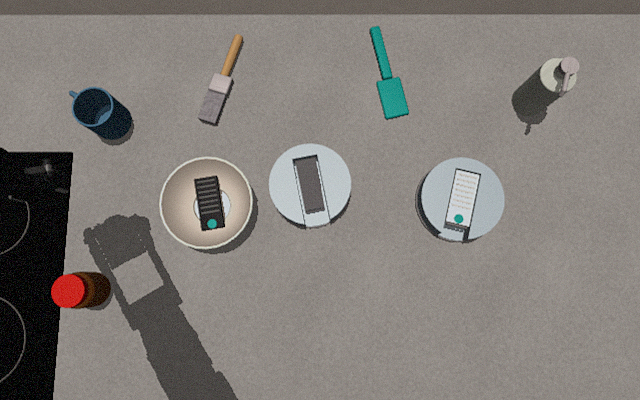

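The black cassette lies in the bowl at (208,203). The bowl's rim fit is unchanged, and the white cassette at (463,200) is untouched.

```bash
python3 -c "
from station import *
print(sign_off())"
```

```text
the job is handed in; nothing more can be done
None
```

The job is handed in: the black cassette was tipped fully, lifted out by its raised end and laid in the bowl, with the bowl and the white cassette where they were, at about 18 s of the 48 s allowed.

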